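# Dock a carton of mugs and press its label holder home

## Task

Push the open carton of mugs along the rollers until it is fully home against the end stop of the bay. Then take the grey label holder out of the wooden rest and push it down behind the lip of the label rail beside the bay, paper face outwards (away from the carton), until its shoulders sit on the rail's end blocks; a spring in the slot pushes back, so finish while still holding it pressed fully home, without letting go. Leave the carton home and the rest of the pottery where it is.

Things in the scene. Friction and masses are not known exactly. Their poses are not given: they have to be found in the camera images.
- station: fixed roller station, origin on the table under the track's middle; z up, y along the track, x across it. Track 440 mm long (y) of free-turning 24 mm rollers, tops 50 mm above the table, between aluminium guides 156 mm apart inside, 12 mm thick, tops 65 mm up. +y end open; bay is the last 160 mm at the -y end, with a grey wall 115 mm high on its -x side.
- bay_home (a point): where the carton's centre is when fully home; fixed on the station, 130 mm from its origin along -y, 90 mm above the table, same axes as the station. The bay's end stop, a grey plate 115 mm high, has its inner face 75 mm from here along -y. The carton is pushed towards -y.
- carton_mid (a point): centre of the open cardboard carton of four upside-down mugs, 140 mm (x, across the track) by 150 mm (y, along it) by 80 mm high, 0.5 to 0.9 kg, standing on the rollers; mugs stay below its rim; point half-way up, 40 mm above its underside. It rolls easily; pushed slowly, it stays where it is left.
- slot_mouth (a point): centre of the label slot's mouth, 65 mm above the table, level with the end blocks' tops; fixed on the station, same axes, 135 mm along +x from bay_home. Slot opens upwards, runs along y: 78 mm long between end blocks (14 mm in y, 21 mm in x), 11 mm wide between back wall (-x) and lip (+x), which flare over the top 6 mm to a mouth about 19 mm wide. 65 mm from the docked carton's side.
- holder_mid (a point): centre of the grey plastic label holder, an upright T-shaped plate 85 mm high, 0.09 kg; point 42.5 mm above its foot. z up, y along its width, x through it towards the paper face. Upper plate 100 wide, 10 thick, 51 mm high; below it a tongue 66 wide, 7 thick, 34 mm long. Shoulders beside the tongue sit on the end blocks when home: this point is then 8.5 mm above slot_mouth.
- rest: fixed wooden rest, 130 (x) by 90 (y) mm, 38 mm high, origin under its middle. Two open-ended slots along y, 10 mm wide, at x = -33 and +33 mm, floors 10 mm above the table. The label holder stands with its tongue in one of them, paper face to +x, the tile in the other.
- holder_face (a point): centre of the paper label on the holder's +x face, 5 mm from the holder's mid-plane, 58 mm above its foot
- label_bed (a joint): how far the sprung bed in the label slot is pressed down, m: 0 when free (bed top 22 mm below slot_mouth), 0.012 when the holder's shoulders sit on the end blocks. The spring pushes up with about 3.6 N at 0 and 10.8 N at 0.012; left alone, it pushes the holder up again.
- tile: leave alone: glazed ceramic test tile, 50 mm wide, 7 mm thick, 90 mm high, standing in the rest's other slot; origin at its foot
- mug_a: leave alone: terracotta mug, 80 mm wide, 95 mm high, origin under its foot
- mug_b: leave alone: white mug, 78 mm wide, 100 mm high, origin under its foot
- bowl: leave alone: white bowl, 124 mm wide, 50 mm high, origin under its foot
- jar: leave alone: olive-brown stoneware bottle, 114 mm wide, 210 mm high, origin under its foot
- beaker: leave alone: terracotta beaker, 110 mm wide, 110 mm high, origin under its foot
- brush: leave alone: brush lying on the table, origin under its middle
Not all that is in view belongs to the job. Of the things that look like the part that bears holder_mid, the smaller one is meant.

How it is judged:
On the way, in this order (a step that is already met when the one before it is completed fails the run):
1. the carton is home in the bay (y of carton_mid in the frame of bay_home between -0.008 and 0.008 m and z of carton_mid in the frame of bay_home below 0.01 m and angle between carton_mid's own z axis and vertical below 0.1 rad), for 0.3 s.
2. the holder's tongue is down in the slot behind the lip, paper face outwards (x of holder_mid in the frame of slot_mouth between -0.006 and 0.006 m and y of holder_mid in the frame of slot_mouth between -0.012 and 0.012 m and x of holder_face in the frame of slot_mouth above 0.001 m and angle between holder_mid's own z axis and vertical below 0.12 rad and z of holder_mid in the frame of slot_mouth below 0.025 m), for 0.1 s.
3. the holder is pressed home against the spring (x of holder_mid in the frame of slot_mouth between -0.006 and 0.006 m and y of holder_mid in the frame of slot_mouth between -0.012 and 0.012 m and x of holder_face in the frame of slot_mouth above 0.001 m and angle between holder_mid's own z axis and vertical below 0.12 rad and value of joint label_bed above 0.0102 m), for 0.2 s.
At the end, for the whole second after the job is handed in: The carton stands on the rollers within 8 mm of the end stop; the holder is upright in the label slot, paper face outwards, within about 2 mm of sitting on the end blocks with the bed pressed at least 10.2 mm, and the fingers are still pressing it (over 5 N) through the last second (all of step 1 and all of step 3 and z of holder_mid in the frame of slot_mouth below 0.0115 m and contact force between the fingers and holder above 5 N and contact force between holder and station above 5 N and linear speed of each of carton, holder below 0.02 m/s); the arm keeps its last pose, push and grip.
It fails at once if the other pottery or the brush is disturbed (moved over 30 mm) (distance of any of mug_a, mug_b, bowl, jar, beaker, brush, tile from where it was at the start of the episode above 0.03 m).
It also fails if it takes over 58 s, if anything falls off the work surface, if the arm or the gripper's body presses on something with over 40 N, if the wrist force passes 120 N, or if a joint passes its speed limit or range.

## Robot

A 6-joint arm with a two-finger parallel gripper is mounted at the origin on the work surface. World frame = base frame: x ahead of the robot, y to its left, z up, the work surface at z = 0. Lengths are in m, angles in rad, forces in N, time in s.
With the tool pointing down it reaches from about 0.325 to 0.875 m from the base axis. Payload 4.4 kg.
Tool frame: the origin (TCP) lies where the fingers leave the gripper's body, on its centre line; the fingertips stand 73 mm ahead of it and the grasp point (between the pads) lies 54 mm ahead of it (ctrl.tips_ahead is the z of the fingertips in the tool frame, in m); z points along the fingers, y is the line along which they close (so a half turn about z gives the same grasp; the last joint's range is limited). The gripper opens to 85 mm and grips with 20 to 120 N. Pads are 22 mm wide; open, the fingers measure 114 mm over their backs; the gripper's body (76 mm by 85 mm) begins 54 mm behind the grasp point. The pads swing forward as they close: fully open they stand 13 mm farther back than shut.
Start: joints at [1.004, 0.207, 1.542, -0, 1.393, -0.15], TCP at [0.233, 0.526, 0.304] pointing down, gripper open.
Joint ranges: [-2.73, 2.73], [-0.86, 2.22], [0.23, 2.46], [-1.11, 4.25], [0.08, 2.63], [-2.82, 2.82]. Speed limits (rad/s): [2.79, 2.79, 3.14, 3.14, 3.14, 3.14].

## Interface

Orientations are given as a 3x3 rotation matrix whose columns are the frame's x, y, z axes.
In Python, from bench import ctrl gives the robot as it stands.
- The arm moves only by the tool drive_tool, never from a script. Its argument "motion" is one flat list of numbers, 7 for each row, row after row: the shift along the world's x, y, z in mm, then the turn, a rotation vector about the world's x, y, z in degrees, then the gripper's target within -1 to 1 (shut at 1, half-way at 0, fully open at -1). In form: [x, y, z, rx, ry, rz, claw, x, y, z, rx, ry, rz, claw, ...]. A call has 1 to 10 rows; each row is the pose to reach, as a shift and turn from the pose commanded when the call began; what a row does not reach only later rows make up. A row lasts 1/10 s, in which the tool goes at most 50 mm and 8.59 degrees, less where a joint would pass 70% of its speed; a pose out of reach is approached as far as the arm can. A call with a gripper value outside its range is refused whole. The fingers move at their own pace and stop on an object; the grip force is fixed at half the most. Time passes only in rows, so rows that repeat a pose let the fingers close. It gives the time, the measured TCP pose, the force, the opening and the grip force at its end, in the units of the state.
- ctrl.observe(): the state, without advancing time (a new reading comes with each control period).
- ctrl.grab_frame(name): name is "scene" or "top" or "wrist"; returns a dict with "color" (400x640x3 uint8, red, green, blue), "mtx" (3x3 intrinsics, pixels), "xyz" and "rotation" of the camera in the world. Camera axes: x right, y down, z forward; pixel columns grow to the right and rows downward; lengths in m; the calibration is good to about 2 mm. The wrist camera is an equidistant fisheye: a pixel r from the principal point sees the ray r / f radians off the axis. A picture is of the moment at which its call begins. There is no depth.
- ctrl.finish_job(): hands the job in; it is judged then, once.
The state is a dict: "time": time; "joints": joint angles; "qd": joint speeds; "tau": joint torques, N m; "eef_pos": TCP position; "eef_rot": TCP orientation; "force": force on the tool from outside, world axes, zero at the start; "torque": the same for the moment, N m; "width": opening from 0.0 (shut) to 1.0 (fully open); "grip_force": force on a finger pad.
Only numpy, scipy, OpenCV 4.12 (cv2) and the standard library are available. Lean on these libraries where they do the work, as an engineer would, in place of code of your own. Each camera call takes 0.05 s, during which the arm holds its last target. There are 200 camera calls.

## Working session

There is one attempt and no reset: what is moved stays moved. The work goes in short steps, Python scripts to look and compute and a tool call to move; the robot and the scene stay as the last step left them, time stands still between calls to the robot, and variables do not carry over. Pictures are saved under pics/ and viewed, at most 10 in all, crops included, and the job is handed in when it is done.

Besides the shell and the picture viewer there is one more tool, called after "Call:" by a JSON object that holds its "op" and its "data", one argument or row to a line. drive_tool: Moves the arm, as the interface text tells. Its arguments: {"type":"object","properties":{"motion":{"type":"array","items":{"type":"number"}}},"required":["motion"]}

```bash
mkdir -p pics
cat > h.py <<'E'
import numpy as np, cv2
from bench import ctrl
def grab(n,f):
    g=ctrl.grab_frame(n); cv2.imwrite(f'pics/{f}.png',g['color'][:,:,::-1]); np.savez(f'pics/{f}.npz',**{k:np.array(v) for k,v in g.items()}); return g
def load(f): return np.load(f'pics/{f}.npz')
def ray(g,u,v,fish=False):
    K=g['mtx']; x=(u-K[0,2])/K[0,0]; y=(v-K[1,2])/K[1,1]
    if fish:
        r=np.hypot(x,y); d=np.array([x/r*np.sin(r),y/r*np.sin(r),np.cos(r)]) if r>0 else np.array([0,0,1.])
    else: d=np.array([x,y,1.])
    return g['rotation']@d
def atz(g,u,v,z,fish=False):
    d=ray(g,u,v,fish); o=g['xyz'].ravel(); return o+d*(z-o[2])/d[2]
def proj(g,p):
    q=g['rotation'].T@(np.array(p)-g['xyz'].ravel()); q=g['mtx']@q; return q[:2]/q[2]
def tri(a,b):
    A=[];B=[]
    M=np.zeros((3,3));r=np.zeros(3)
    for g,u,v in (a,b):
        d=ray(g,u,v);d/=np.linalg.norm(d);P=np.eye(3)-np.outer(d,d);M+=P;r+=P@g['xyz'].ravel()
    return np.linalg.solve(M,r)
E
python3 - <<'E'
from h import *
for n in('scene','top'):
    g=grab(n,n+'0'); print(n,g['xyz'],g['rotation'],g['mtx'])
s=ctrl.observe();print(s)
E
```

```text
scene [ 1.54834142 -0.59474555  1.02265116] [[ 0.46734472  0.56138859 -0.6829581 ]
 [ 0.88403856 -0.28972153  0.36679321]
 [ 0.00804586 -0.77518016 -0.63168899]] [[428.61789522   0.         316.48114645]
 [  0.         428.61789522 198.25566215]
 [  0.           0.           1.        ]]
top [ 0.28559067 -0.02127565  1.38148448] [[ 0.02249449 -0.98330211  0.18058506]
 [-0.99955237 -0.0256839  -0.01534245]
 [ 0.01972439 -0.1801591  -0.9834397 ]] [[449.32058225   0.         322.32092582]
 [  0.         449.32058225 207.00640575]
 [  0.           0.           1.        ]]
{'time': 0.1, 'joints': array([ 1.00352337e+00,  2.07407338e-01,  1.54284364e+00,  9.35466818e-06,
        1.39354455e+00, -1.50474232e-01]), 'qd': array([-0.00097664, -0.00208659, -0.00256079,  0.00021825,  0.00080773,
        0.00016598]), 'tau': array([ 6.80239136e-04, -3.84093225e+01, -2.92549771e+01, -1.38424989e-04,
        4.90147722e-03,  4.15821745e-06]), 'eef_pos': array([0.23247313, 0.52530251, 0.3027851 ]), 'eef_rot': array([[-9.14388740e-01,  4.04835537e-01, -1.19144451e-03],
       [ 4.04837148e-01,  9.14386926e-01, -1.85288766e-03],
       [ 3.39326517e-04, -2.17660061e-03, -9.99997574e-01]]), 'force': array([-0.4635831 ,  0.44344142, -0.13502799]), 'torque': array([0.01128266, 0.02213267, 0.01583069]), 'grip_force': 0.0, 'width': 0.9971606798274828}
```

View pics/scene0.png

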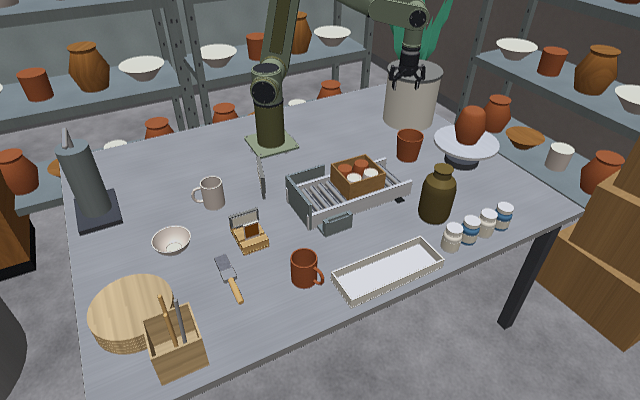

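View pics/top0.png

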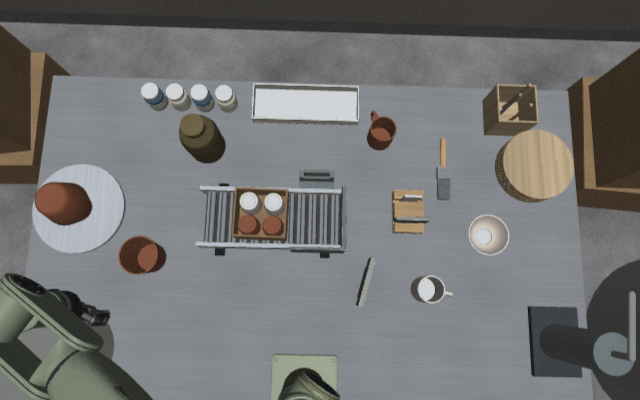

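Run:
```python
from h import *
s=cv2.imread('pics/scene0.png');t=cv2.imread('pics/top0.png')
a=cv2.resize(s[150:260,215:415],(800,440),interpolation=cv2.INTER_CUBIC)
cv2.imwrite('pics/c1.png',a)
b=cv2.resize(t[160:310,190:440],(800,480),interpolation=cv2.INTER_CUBIC)
cv2.imwrite('pics/c2.png',b)
```

```text
(no output)
```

View pics/c1.png

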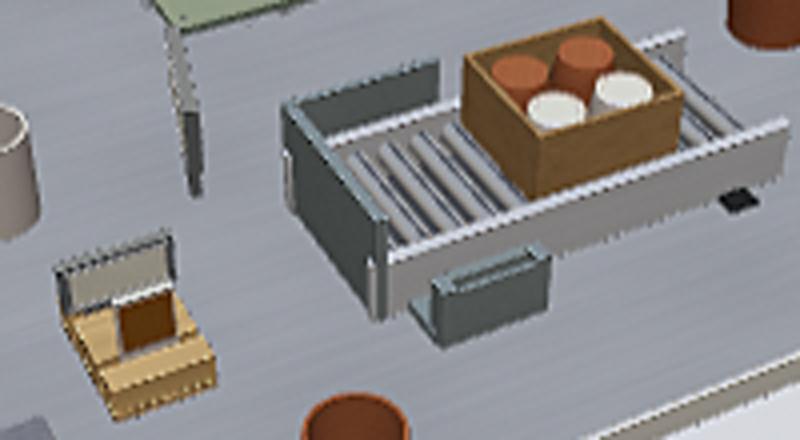

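View pics/c2.png

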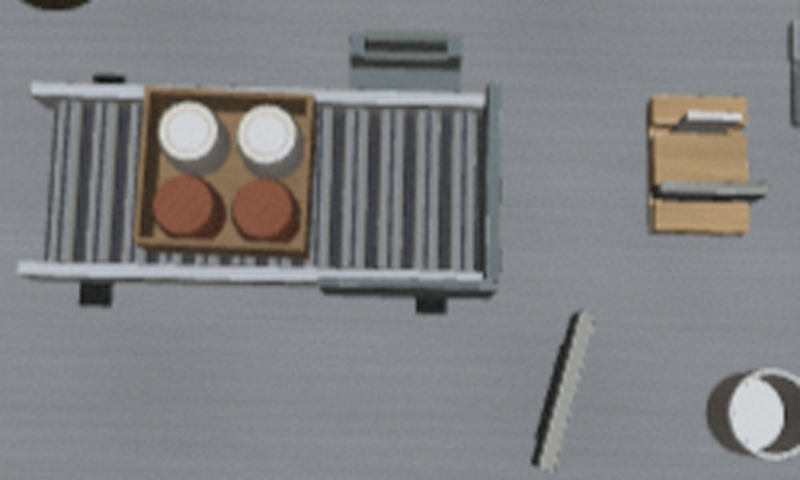

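Run:
```python
from h import *
t=load('top0');s=load('scene0')
T=lambda u,v:(u/3.2+190,v/3.2+160)
S=lambda u,v:(u/4+215,v/4+150)
def p(n,uv,z): print(n,np.round(atz(t,*T(*uv),z)*1000,0)[:2])
for n,uv,z in [('guide+x left outer',(33,82),.065),('guide+x right outer',(487,94),.065),('guide-x left out',(20,275),.065),('guide-x right',(485,280),.065),
('stop +x',(494,85),.115),('stop -x',(497,290),.115),
('cart',(148,90),.13),('cart',(314,95),.13),('cart',(306,256),.13),('cart',(136,247),.13),
('slot L',(365,46),.065),('slot R',(448,46),.065),
('rest',(650,96),.038),('rest',(745,96),.038),('rest',(748,232),.038),('rest',(652,233),.038),
('holder L',(654,188),.095),('holder R',(766,188),.095),('tileL',(687,116),.1),('tileR',(741,116),.1),
('strip',(585,315),.1),('strip',(545,465),.1)]: p(n,uv,z)
def q(n,a,b): print(n,np.round(tri((t,*T(*a)),(s,*S(*b)))*1000))
q('stop +x',(494,85),(380,222)); q('stop -x',(497,290),(288,103))
q('holderL',(654,188),(172,236));q('holderR',(766,188),(58,268))
q('cart+x-y',(314,95),(540,132))
q('strip R',(585,315),(195,113));q('strip L',(545,465),(172,25))
```

```text
guide+x left outer [583. 324.]
guide+x right outer [ 583. -100.]
guide-x left out [402. 323.]
guide-x right [ 408. -101.]
stop +x [ 580. -103.]
stop -x [ 395. -109.]
cart [564. 205.]
cart [563.  58.]
cart [419.  59.]
cart [423. 208.]
slot L [626.  16.]
slot R [628. -63.]
rest [ 591. -258.]
rest [ 594. -350.]
rest [ 462. -351.]
rest [ 459. -260.]
holder L [ 493. -252.]
holder R [ 495. -354.]
tileL [ 559. -281.]
tileR [ 560. -331.]
strip [ 376. -188.]
strip [ 245. -154.]
stop +x [ 582. -102.  108.]
stop -x [ 397. -104.  110.]
holderL [ 495. -252.   85.]
holderR [ 496. -353.   92.]
cart+x-y [564.  60. 132.]
strip R [ 376. -183.  112.]
strip L [ 246. -150.  119.]
```

Call:
{"op": "drive_tool", "data": {
  "motion": [37,-37,0,0,0,-8.1,1,74,-74,0,0,0,-16.2,1,111,-111,0,0,0,-24.3,1,148,-148,0,0,0,-32.5,1,185,-185,0,0,0,-40.6,1,222,-222,0,0,0,-48.7,1,259,-259,0,0,0,-56.8,1,259,-259,0,0,0,-65,1,259,-259,-40,0,0,-65,1,259,-259,-80,0,0,-65,1]
}}

```text
time: 1.1
eef_pos: [0.4935, 0.2661, 0.2242]
eef_rot: [[-0.017, 1.0, 0.004], [1.0, 0.017, 0.001], [0.001, 0.004, -1.0]]
force: [-0.7, -0.2, -1.2]
width: -0.001
grip_force: 0.0
```

Call:
{"op": "drive_tool", "data": {
  "motion": [0,0,-35,0,0,0,1,0,0,-69,0,0,0,1,0,0,-69,0,0,0,1,0,-10,-69,0,0,0,1,0,-20,-69,0,0,0,1,0,-30,-69,0,0,0,1,0,-34,-69,0,0,0,1,0,-38,-69,0,0,0,1,0,-42,-69,0,0,0,1,0,-46,-69,0,0,0,1]
}}

```text
time: 2.1
eef_pos: [0.4921, 0.2208, 0.1554]
eef_rot: [[-0.019, 1.0, 0.001], [1.0, 0.019, 0.001], [0.001, 0.001, -1.0]]
force: [-0.5, 1.7, 1.8]
width: 0.001
grip_force: 0.0
```

Call:
{"op": "drive_tool", "data": {
  "motion": [0,-5,0,0,0,0,1,0,-11,0,0,0,0,1,0,-18,0,0,0,0,1,0,-25,0,0,0,0,1,0,-32,0,0,0,0,1,0,-39,0,0,0,0,1,0,-46,0,0,0,0,1,0,-53,0,0,0,0,1,0,-60,0,0,0,0,1,0,-67,0,0,0,0,1]
}}

```text
time: 3.1
eef_pos: [0.4918, 0.1532, 0.1549]
eef_rot: [[-0.019, 1.0, 0.0], [1.0, 0.019, 0.0], [0.0, 0.0, -1.0]]
force: [0.7, 1.9, 1.0]
width: -0.001
grip_force: 0.0
```

Call:
{"op": "drive_tool", "data": {
  "motion": [0,-7,0,0,0,0,1,0,-14,0,0,0,0,1,0,-21,0,0,0,0,1,0,-28,0,0,0,0,1,0,-35,0,0,0,0,1,0,-42,0,0,0,0,1,0,-48,0,0,0,0,1,0,-54,0,0,0,0,1,0,-60,0,0,0,0,1,0,-65,0,0,0,0,1]
}}

```text
time: 4.1
eef_pos: [0.4917, 0.0882, 0.1548]
eef_rot: [[-0.019, 1.0, -0.0], [1.0, 0.019, -0.0], [-0.0, -0.0, -1.0]]
force: [0.5, 1.1, 1.7]
width: 0.003
grip_force: 0.0
```

Call:
{"op": "drive_tool", "data": {
  "motion": [0,-4,0,0,0,0,1,0,-8,0,0,0,0,1,0,-12,0,0,0,0,1,0,-15,0,0,0,0,1,0,-18,0,0,0,0,1,0,-20,0,0,0,0,1,0,-22,0,0,0,0,1,0,-24,0,0,0,0,1]
}}

```text
time: 4.9
eef_pos: [0.4905, 0.0675, 0.1548]
eef_rot: [[-0.018, 1.0, -0.003], [1.0, 0.018, 0.007], [0.007, -0.003, -1.0]]
force: [-3.5, 16.3, 6.6]
width: 0.001
grip_force: 0.0
```

Call:
{"op": "drive_tool", "data": {
  "motion": [0,0,0,0,0,0,1,0,0,0,0,0,0,1,0,6,0,0,0,0,1,0,14,0,0,0,0,1,0,30,0,0,0,0,1,0,30,45,0,0,0,1,0,30,95,0,0,0,0,0,10,125,0,0,0,0,0,-20,125,0,0,0,0,0,-50,125,0,0,0,0]
}}

```text
time: 5.9
eef_pos: [0.4925, 0.0141, 0.2817]
eef_rot: [[-0.021, 1.0, 0.004], [1.0, 0.021, -0.001], [-0.001, 0.004, -1.0]]
force: [0.5, -0.1, -0.3]
width: 0.5
grip_force: 0.0
```

Run:
```python
from h import *
g=grab('top','top1');w=grab('wrist','w1');print(ctrl.observe()['eef_pos'],w['xyz'],w['rotation'],w['mtx'])
a=cv2.imread('pics/top1.png')[160:310,190:440];a=cv2.resize(a,(600,360),interpolation=cv2.INTER_CUBIC)
b=cv2.imread('pics/w1.png');b=cv2.resize(b,(600,375))
o=np.zeros((600,800,3),np.uint8);cv2.imwrite('pics/c3.png',cv2.vconcat([a[:220],b]))
```

```text
[0.49198704 0.01210102 0.28020949] [0.49207213 0.07750597 0.35065426] [[ 9.99861689e-01  1.58800591e-02  4.94232920e-03]
 [ 1.66258609e-02 -9.62032995e-01 -2.72426315e-01]
 [ 4.28537781e-04  2.72470806e-01 -9.62163955e-01]] [[309.70691629   0.         321.96551845]
 [  0.         309.70691629 197.17440187]
 [  0.           0.           1.        ]]
```

View pics/c3.png

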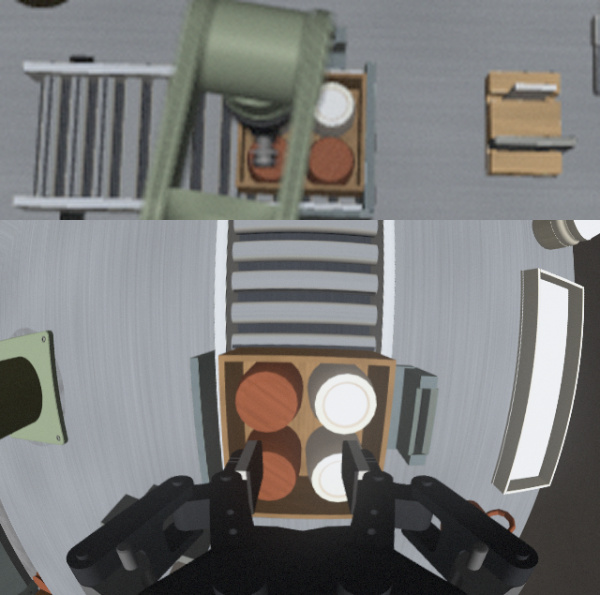

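Run:
```python
from h import *
w=load('w1')
F=lambda u,v:(u*640/600,(v-220)*640/600)
for n,uv,z in [('cart rim +y,-x',(221,354),.13),('rim+y +x',(394,357),.13),('slot +y end',(425,388),.065),('slot -y end',(416,456),.065),('block outer +y',(437,378),.065),('block outer -y',(424,464),.065)]:
    print(n,np.round(atz(w,*F(*uv),z,True)*1000,1))
b=cv2.imread('pics/w1.png');b=cv2.resize(b[130:280,390:490],(533,800)[::1] if 0 else (400,600),interpolation=cv2.INTER_CUBIC);cv2.imwrite('pics/c4.png',b)
```

```text
cart rim +y,-x [429.5  55.2 130. ]
rim+y +x [565.1  55.4 130. ]
slot +y end [625.2  17.6  65. ]
slot -y end [626.1 -62.5  65. ]
block outer +y [638.5  29.1  65. ]
block outer -y [638.6 -73.4  65. ]
```

View pics/c4.png

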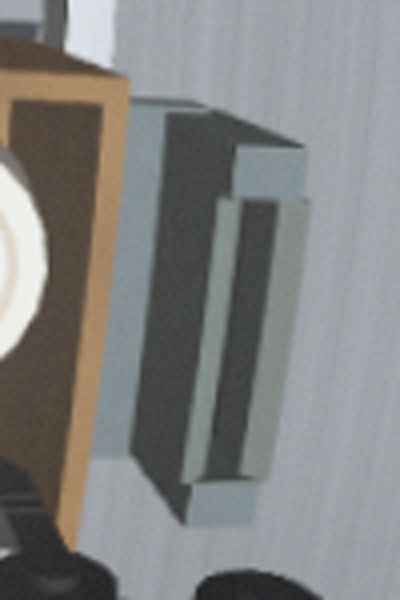

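Call:
{"op": "drive_tool", "data": {
  "motion": [0,-40,0,0,0,0,-0.2,0,-80,0,0,0,0,-0.2,0,-120,0,0,0,0,-0.2,0,-160,0,0,0,0,-0.2,0,-200,0,0,0,0,-0.2,0,-240,0,0,0,0,-0.2,0,-270,0,0,0,0,-0.2,0,-270,0,0,0,0,-0.2]
}}

```text
time: 6.8
eef_pos: [0.4917, -0.2583, 0.2794]
eef_rot: [[-0.015, 1.0, -0.0], [1.0, 0.015, -0.001], [-0.001, -0.001, -1.0]]
force: [0.7, 0.6, -0.5]
width: 0.599
grip_force: 0.0
```

Run:
```python
from h import *
w=load('w1')
for uv in [(218,200),(310,200),(183,483),(263,480),(236,145),(306,148),(190,525),(252,523)]:
    print(uv,np.round(atz(w,390+uv[0]/4,130+uv[1]/4,.065,True)*1000,1))
g=grab('wrist','w2');print(g['xyz'])
b=cv2.imread('pics/w2.png');cv2.imwrite('pics/c5.png',cv2.resize(b[130:330,220:460],(720,600),interpolation=cv2.INTER_CUBIC))
```

```text
(218, 200) [615.4  16.4  65. ]
(310, 200) [641.7  17.3  65. ]
(183, 483) [616.3 -61.   65. ]
(263, 480) [640.5 -60.9  65. ]
(236, 145) [618.8  30.5  65. ]
(306, 148) [638.8  30.7  65. ]
(190, 525) [620.6 -73.8  65. ]
(252, 523) [639.6 -74.   65. ]
[ 0.49186019 -0.19123357  0.34956662]
```

View pics/c5.png

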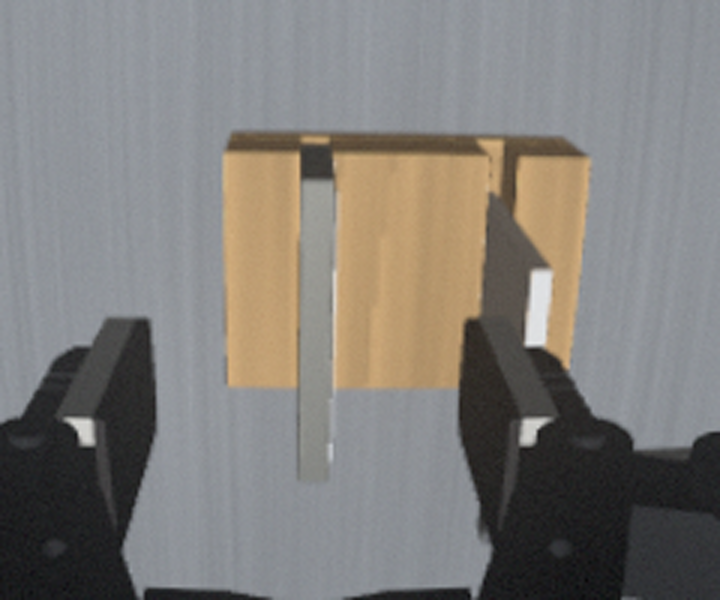

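Run:
```python
from h import *
w=load('w2')
for uv,z in [((302,179),.095),((334,179),.095),((298,480),.095),((328,480),.095),((538,268),.1),((225,152),.038),((588,155),.038),((228,387),.038)]:
    print(uv,np.round(atz(w,220+uv[0]/3,130+uv[1]/3,z,True)*1000,1))
```

```text
(302, 179) [ 491.3 -255.6   95. ]
(334, 179) [ 500.3 -255.5   95. ]
(298, 480) [ 491.3 -355.    95. ]
(328, 480) [ 500.9 -354.9   95. ]
(538, 268) [ 560.3 -279.9  100. ]
(225, 152) [ 464.5 -260.8   38. ]
(588, 155) [ 592.3 -259.5   38. ]
(228, 387) [ 464.4 -350.7   38. ]
```

Call:
{"op": "drive_tool", "data": {
  "motion": [4,-40,0,0,0,0,-0.2,4,-47,-40,0,0,0,-0.2,4,-47,-80,0,0,0,-0.2,4,-47,-115,0,0,0,-0.2,4,-47,-135,0,0,0,-0.2,4,-47,-146,0,0,0,-0.2,4,-47,-146,0,0,0,-0.2]
}}

```text
time: 7.55
eef_pos: [0.4952, -0.3002, 0.132]
eef_rot: [[-0.021, 1.0, -0.003], [1.0, 0.021, 0.003], [0.003, -0.003, -1.0]]
force: [-0.3, -0.0, 0.3]
width: 0.601
grip_force: 0.0
```

Call:
{"op": "drive_tool", "data": {
  "motion": [0,0,0,0,0,0,1,0,0,0,0,0,0,1,0,0,0,0,0,0,1,0,0,0,0,0,0,1,0,0,0,0,0,0,1,0,0,0,0,0,0,1,0,0,0,0,0,0,1]
}}

```text
time: 8.25
eef_pos: [0.4962, -0.3029, 0.1358]
eef_rot: [[-0.019, 1.0, 0.001], [1.0, 0.019, -0.002], [-0.002, 0.001, -1.0]]
force: [-3.0, 0.7, 6.6]
width: 0.108
grip_force: 58.8
```

Call:
{"op": "drive_tool", "data": {
  "motion": [0,0,10,0,0,0,1,0,0,30,0,0,0,1,0,0,60,0,0,0,1,0,0,95,0,0,0,1,0,0,130,0,0,0,1,0,0,150,0,0,0,1,0,0,150,0,0,0,1,0,0,150,0,0,0,1]
}}

```text
time: 9.05
eef_pos: [0.4957, -0.3021, 0.2839]
eef_rot: [[-0.019, 1.0, 0.0], [1.0, 0.019, -0.0], [-0.0, 0.0, -1.0]]
force: [-0.3, -0.8, -1.7]
width: 0.105
grip_force: 58.3
```

Run:
```python
from h import *
print(ctrl.observe()['eef_pos'])
g=grab('wrist','w3');s=grab('scene','s3')
a=cv2.imread('pics/w3.png')[130:330,200:440];b=cv2.imread('pics/s3.png')[100:280,180:420]
cv2.imwrite('pics/c6.png',cv2.hconcat([cv2.resize(a,(400,333),interpolation=cv2.INTER_CUBIC),cv2.resize(b,(400,333),interpolation=cv2.INTER_CUBIC)]))
```

```text
[ 0.49566137 -0.30207444  0.28388454]
```

View pics/c6.png

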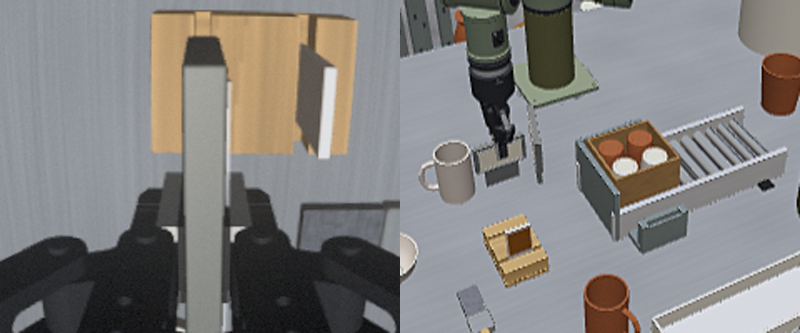

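Run:
```python
from h import *
w=load('w3');e=ctrl.observe()['eef_pos'];print(w['xyz'])
for z in (.235,.24,.245,.25):
    print(z,[np.round((atz(w,200+u/1.667,130+66/1.667,z,True)-e)*1000,1) for u in (183,225)])
```

```text
[ 0.49545641 -0.23508334  0.35412256]
0.235 [array([ -3.9,  44.4, -46.7]), array([  5.9,  44.6, -46.7])]
0.24 [array([ -3.7,  45.4, -41.7]), array([  5.7,  45.5, -41.7])]
0.245 [array([ -3.5,  46.3, -36.7]), array([  5.5,  46.5, -36.7])]
0.25 [array([ -3.3,  47.2, -31.7]), array([  5.3,  47.4, -31.7])]
```

Call:
{"op": "drive_tool", "data": {
  "motion": [15,35,0,0,0,0,1,30,70,0,0,0,0,1,48,105,0,0,0,0,1,66,140,0,0,0,0,1,84,175,0,0,0,0,1,102,210,0,0,0,0,1,120,245,0,0,0,0,1,132,272,0,0,0,0,1,132,283,0,0,0,0,1,132,283,0,0,0,0,1]
}}

```text
time: 10.15
eef_pos: [0.6269, -0.0176, 0.2817]
eef_rot: [[-0.022, 1.0, -0.004], [1.0, 0.022, 0.001], [0.001, -0.004, -1.0]]
force: [-0.1, 0.5, -0.7]
width: 0.107
grip_force: 58.5
```

Call:
{"op": "drive_tool", "data": {
  "motion": [0,0,-20,0,0,0,1,0,0,-40,0,0,0,1,0,0,-60,0,0,0,1,0,0,-70,0,0,0,1,0,0,-76,0,0,0,1,0,0,-76,0,0,0,1,0,0,-76,0,0,0,1]
}}

```text
time: 10.85
eef_pos: [0.6282, -0.0197, 0.2087]
eef_rot: [[-0.019, 1.0, 0.001], [1.0, 0.019, -0.0], [-0.0, 0.001, -1.0]]
force: [-0.9, -0.1, -0.2]
width: 0.106
grip_force: 58.5
```

Run:
```python
from h import *
print(ctrl.observe()['eef_pos'])
g=grab('wrist','w4');s=grab('scene','s4')
a=cv2.imread('pics/w4.png')[130:330,200:440];b=cv2.imread('pics/s4.png')[140:240,270:370]
cv2.imwrite('pics/c7.png',cv2.hconcat([cv2.resize(a,(360,300),interpolation=cv2.INTER_CUBIC),cv2.resize(b,(300,300),interpolation=cv2.INTER_CUBIC)]))
```

```text
[ 0.62823366 -0.01972147  0.20874814]
```

View pics/c7.png

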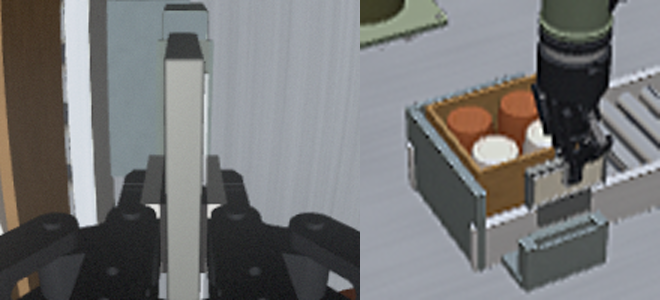

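Run:
```python
from h import *
w=load('w4')
for u,v,z in [(163,4,.065),(208,5,.065),(163,39,.065),(210,39,.065),(164,57,.1677),(204,57,.1677)]:
    print(u,v,np.round(atz(w,200+u/1.5,130+v/1.5,z,True)*1000,1))
```

```text
163 4 [619.2  33.7  65. ]
208 5 [639.8  33.6  65. ]
163 39 [619.3  17.4  65. ]
210 39 [641.1  17.8  65. ]
164 57 [623.8  27.3 167.7]
204 57 [633.5  27.5 167.7]
```

Call:
{"op": "drive_tool", "data": {
  "motion": [1,1,-5,0,0,0,1,1,1,-10,0,0,0,1,1,1,-15,0,0,0,1,1,1,-20,0,0,0,1,1,1,-24,0,0,0,1,1,1,-28,0,0,0,1,1,1,-32,0,0,0,1,1,1,-36,0,0,0,1,1,1,-38,0,0,0,1]
}}

```text
time: 11.85
eef_pos: [0.6286, -0.0182, 0.1693]
eef_rot: [[-0.02, 1.0, -0.001], [1.0, 0.02, 0.0], [0.0, -0.001, -1.0]]
force: [0.2, 0.4, -0.0]
width: 0.111
grip_force: 58.5
```

Call:
{"op": "drive_tool", "data": {
  "motion": [0,0,-2,0,0,0,1,0,0,-4,0,0,0,1,0,0,-6,0,0,0,1,0,0,-8,0,0,0,1,0,0,-8,0,0,0,1]
}}

```text
time: 12.35
eef_pos: [0.6289, -0.0182, 0.1626]
eef_rot: [[-0.02, 1.0, 0.0], [1.0, 0.02, -0.0], [-0.0, 0.0, -1.0]]
force: [-2.5, 0.9, 6.2]
width: 0.108
grip_force: 59.4
```

Call:
{"op": "drive_tool", "data": {
  "motion": [0,0,-2,0,0,0,1,0,0,-4,0,0,0,1,0,0,-5,0,0,0,1,0,0,-5,0,0,0,1]
}}

```text
time: 12.75
eef_pos: [0.629, -0.0182, 0.1583]
eef_rot: [[-0.02, 1.0, 0.0], [1.0, 0.02, -0.0], [-0.0, 0.0, -1.0]]
force: [-4.2, 0.7, 8.0]
width: 0.107
grip_force: 59.8
```

Call:
{"op": "drive_tool", "data": {
  "motion": [0,0,-1,0,0,0,1,0,0,-2,0,0,0,1,0,0,-3,0,0,0,1,0,0,-4,0,0,0,1,0,0,-4,0,0,0,1]
}}

```text
time: 13.25
eef_pos: [0.6292, -0.0181, 0.1568]
eef_rot: [[-0.02, 1.0, 0.001], [1.0, 0.02, -0.0], [-0.0, 0.001, -1.0]]
force: [-8.3, 1.3, 19.1]
width: 0.106
grip_force: 61.3
```

Call:
{"op": "drive_tool", "data": {
  "motion": [0,0,-1,0,0,0,1,0,0,-1,0,0,0,1,0,0,-1,0,0,0,1,0,0,-1,0,0,0,1,0,0,-1,0,0,0,1]
}}

```text
time: 13.75
eef_pos: [0.6292, -0.0181, 0.1567]
eef_rot: [[-0.02, 1.0, 0.001], [1.0, 0.02, -0.0], [-0.001, 0.001, -1.0]]
force: [-10.9, 1.4, 23.2]
width: 0.108
grip_force: 62.1
```

Run:
```python
from h import *
s=grab('scene','s5');print(ctrl.observe()['force'])
cv2.imwrite('pics/c8.png',cv2.resize(cv2.imread('pics/s5.png')[140:240,270:400],(780,600),interpolation=cv2.INTER_CUBIC))
```

```text
[-10.29381825   2.02655353  23.33019416]
```

View pics/c8.png

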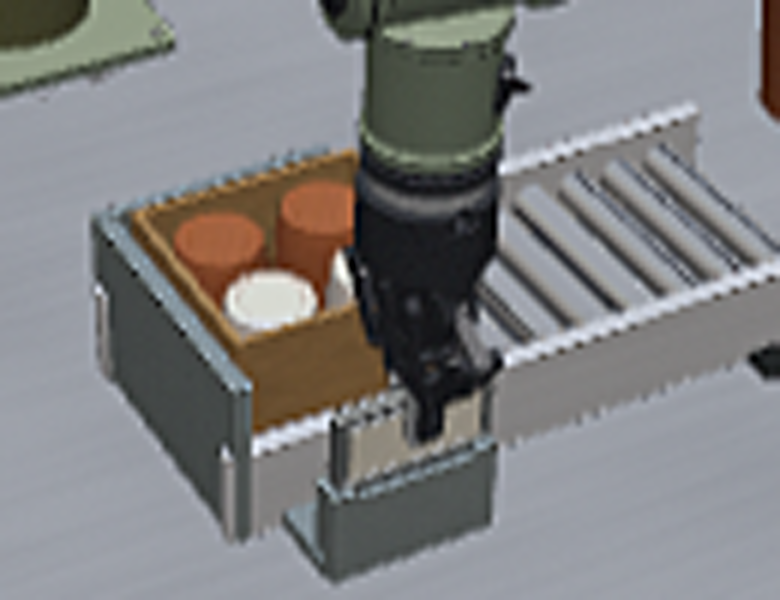

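The holder is seated on the end blocks with its paper face outwards, bottom edge at about (410,470) in the crop. The carton is against the stop at about (190,300).

```bash
python3 -c "
from bench import ctrl
print(ctrl.finish_job())"
```

```text
the job is handed in; nothing more can be done
None
```

I handed the job in at about 14 s: the carton is home against the end stop, and the label holder is in its slot, paper outwards, still gripped and pressed onto the end blocks with about 23 N (no verdict came back).

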